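Put the family's tumblers back beside their toothbrushes

TASK

The family's four rinsed tumblers have drained on the wire rack in no particular order: put each one back on the toothbrush rack, still upside down, wholly on the stone pad at the handle end of the toothbrush of its own colour, so that the row of cups stands in the same order as the row of brushes. Do not tip a tumbler over, and leave the soap dispenser and the cotton jar where they are.

Things in the scene. Friction and masses are not known exactly. Their poses are not given: they have to be found in the camera images.
- tumbler_blue (a point): centre, half-way up, of the loose blue tumbler standing upside down: 90 mm tall, 70 g, rim 60 mm across for the lowest 10 mm, straight side above it 54 mm across, flat closed foot on top; z up. At the start one of a row of four, 92 mm apart, on the steel-wire draining rack nearer the robot (wire deck 35 mm above the counter, wire fences to 18 mm above the deck)
- tumbler_green (a point): centre, half-way up, of the loose green tumbler standing upside down: 90 mm tall, 70 g, rim 60 mm across for the lowest 10 mm, straight side above it 54 mm across, flat closed foot on top; z up. At the start one of a row of four, 92 mm apart, on the steel-wire draining rack nearer the robot (wire deck 35 mm above the counter, wire fences to 18 mm above the deck)
- tumbler_yellow (a point): centre, half-way up, of the loose yellow tumbler standing upside down: 90 mm tall, 70 g, rim 60 mm across for the lowest 10 mm, straight side above it 54 mm across, flat closed foot on top; z up. At the start one of a row of four, 92 mm apart, on the steel-wire draining rack nearer the robot (wire deck 35 mm above the counter, wire fences to 18 mm above the deck)
- tumbler_red (a point): centre, half-way up, of the loose red tumbler standing upside down: 90 mm tall, 70 g, rim 60 mm across for the lowest 10 mm, straight side above it 54 mm across, flat closed foot on top; z up. At the start one of a row of four, 92 mm apart, on the steel-wire draining rack nearer the robot (wire deck 35 mm above the counter, wire fences to 18 mm above the deck)
- place_blue (a point): centre of the top of the grey stone pad at the handle end of the blue toothbrush, on the fixed bamboo rack: pad 84 mm across, top 18 mm above the counter, one of a row of four 96 mm apart. The fixed brush lies along +x (away from the robot) from 51 to 245 mm beyond this point, sloping up from 37 to 95 mm above the counter. y along the row, z up
- place_green (a point): centre of the top of the grey stone pad at the handle end of the green toothbrush, on the fixed bamboo rack: pad 84 mm across, top 18 mm above the counter, one of a row of four 96 mm apart. The fixed brush lies along +x (away from the robot) from 51 to 245 mm beyond this point, sloping up from 37 to 95 mm above the counter. y along the row, z up
- place_yellow (a point): centre of the top of the grey stone pad at the handle end of the yellow toothbrush, on the fixed bamboo rack: pad 84 mm across, top 18 mm above the counter, one of a row of four 96 mm apart. The fixed brush lies along +x (away from the robot) from 51 to 245 mm beyond this point, sloping up from 37 to 95 mm above the counter. y along the row, z up
- place_red (a point): centre of the top of the grey stone pad at the handle end of the red toothbrush, on the fixed bamboo rack: pad 84 mm across, top 18 mm above the counter, one of a row of four 96 mm apart. The fixed brush lies along +x (away from the robot) from 51 to 245 mm beyond this point, sloping up from 37 to 95 mm above the counter. y along the row, z up
- soap_dispenser (a point): bystander: loose amber pump bottle of soap, 64 mm across, 175 mm tall, by the left end of the draining rack; the point is on its axis 65 mm above its foot; z up
- cotton_jar (a point): bystander: loose white ceramic jar with a bamboo lid, 76 mm across, 92 mm tall, by the right end of the row of pads; the point is on its axis 38 mm above its foot; z up
Things that resemble listed ones, but are neither listed nor needed, are in the scene too. There is more than one size of the part that bears tumbler_green; the job needs the middle-sized.

How it is judged:
At the end, for the whole second after the job is handed in: Every tumbler stands upright on its rim (within 0.1 rad), upside down as before, on the pad of its own colour's toothbrush, its axis within 12 mm of the pad's centre (so its 60 mm rim lies wholly on the 84 mm pad), its centre 41 to 49 mm above the pad, released and at rest (under 0.02 m/s) (horizontal distance between tumbler_blue and place_blue below 0.012 m and z of tumbler_blue in the frame of place_blue between 0.041 and 0.049 m and angle between each of tumbler_blue, tumbler_green, tumbler_yellow, tumbler_red's own z axis and vertical below 0.1 rad and linear speed of each of cup_blue, cup_green, cup_yellow, cup_red below 0.02 m/s and horizontal distance between tumbler_green and place_green below 0.012 m and z of tumbler_green in the frame of place_green between 0.041 and 0.049 m and horizontal distance between tumbler_yellow and place_yellow below 0.012 m and z of tumbler_yellow in the frame of place_yellow between 0.041 and 0.049 m and horizontal distance between tumbler_red and place_red below 0.012 m and z of tumbler_red in the frame of place_red between 0.041 and 0.049 m); the robot touches nothing.
It fails at once if a tumbler is tipped over (leans more than 0.7 rad) (angle between any of tumbler_blue, tumbler_green, tumbler_yellow, tumbler_red's own z axis and vertical above 0.7 rad).
It fails at once if the soap dispenser or the cotton jar is shifted by more than 25 mm (distance of any of soap_dispenser, cotton_jar from where it was at the start of the episode above 0.025 m).
It also fails if it takes over 96 s, if anything falls off the work surface, if the arm or the gripper's body presses on something with over 40 N, if the wrist force passes 120 N, or if a joint passes its speed limit or range.

ROBOT

A 6-joint arm with a two-finger parallel gripper is mounted at the origin on the work surface. World frame = base frame: x ahead of the robot, y to its left, z up, the work surface at z = 0. Lengths are in m, angles in rad, forces in N, time in s.
With the tool pointing down it reaches from about 0.375 to 0.925 m from the base axis. Payload 5.7 kg.
Tool frame: the origin (TCP) lies on the centre line of the jaws, within the pads' length; the fingertips stand env.tip_extent ahead of it and the grasp point (between the pads) is the TCP (env.tip_extent is the distance from the TCP to the fingertips, in m); z points along the fingers, y is the line along which they close (so a half turn about z gives the same grasp; the last joint's range is limited). The gripper opens to 88 mm and grips with 3 to 60 N. Pads are 20 mm wide; open, the fingers measure 115 mm over their backs; the gripper's body (75 mm by 178 mm) begins 61 mm behind the grasp point.
Start: joints at [-1.339, 0.359, 1.51, -0, 1.272, -0.115], TCP at [0.204, -0.564, 0.242] pointing down, gripper open.
Joint ranges: [-2.97, 2.97], [-1.01, 2.36], [0.21, 2.38], [-0.96, 4.11], [0.2, 2.71], [-2.98, 2.98]. Speed limits (rad/s): [2.39, 2.39, 3.14, 3.14, 3.14, 3.14].

INTERFACE

Orientations are given as [roll, pitch, yaw] about the fixed x, y, z axes, in that order (R = Rz(yaw) Ry(pitch) Rx(roll)).
In Python, from rig import env, snapshot, camera_info, spotter gives the robot as it stands.
- The arm moves only by the tool jog_arm, never from a script. Its argument "rows" is a list of rows, each an object of numbers: "hand": the opening, from 0 (shut) to 1 (fully open); "dx", "dy", "dz": the shift along the tool's x, y, z scaled (see below); "wx", "wy", "wz": the turn, a rotation vector about the tool's x, y, z scaled (see below). In form: [{"hand": .., "dx": .., "dy": .., "dz": .., "wx": .., "wy": .., "wz": ..}, ...]. A call has 1 to 10 rows; each row shifts and turns the commanded pose from where the row before left it, along the tool's axes as they then stand; what a row does not reach is not made up. The controller multiplies each number of a shift by 0.4 m and each number of a turn by 120 degrees. A row lasts 1/8 s, in which the tool goes at most 62.5 mm and 10.7 degrees, less where a joint would pass 70% of its speed; a pose out of reach is approached as far as the arm can. A call with a number of a shift or a turn outside -1 to 1 is refused whole. A call with a gripper value outside its range is refused whole. The fingers move at their own pace and stop on an object; "force" is the grip in N (left out, the last holds). Time passes only in rows, so rows that do not move let the fingers close. It gives the time, the measured TCP pose, the force, the opening and the grip force at its end, in the units of the state.
- env.observe(): the state, without advancing time (a new reading comes with each control period).
- snapshot(name): name is "scene" or "top" or "wrist"; returns the picture (384x512x3 uint8, red, green, blue); there is no depth.
- camera_info(name): a dict with "intrinsics" (3x3 intrinsics, pixels), "origin" and "rotation" of the camera in the world. Camera axes: x right, y down, z forward; pixel columns grow to the right and rows downward; lengths in m; the calibration is good to about 2 mm. The wrist camera is an equidistant fisheye: a pixel r from the principal point sees the ray r / f radians off the axis. A picture is of the moment at which its call begins: read the wrist's pose just before it. camera_info takes no time and is no camera call; for the wrist camera it gives the pose at the moment of the call.
- env.sign_off(): hands the job in; it is judged then, once.
Trained networks look in the newest picture that a camera, given by its name, has taken for a name from the list of things; names that differ only in an ending like _2 or _b are one class to them, and where a whole thing is asked for, a point or a joint stands for the part that bears it (a point fixed in the world has none). Each returns a list of dicts, best first, with "score" (0 to 1); they miss things now and then, are a little off and sometimes report something else, mostly with a low value. They report only what shows in the picture. A call takes as long as a camera call. They do not tell look-alikes from the thing itself.
- spotter.regions_of(name, camera): "region" (384x512 bool, what is visible of it) and "location" ([column, row] in pixels, amid what is visible of it).
- spotter.place_of(name, camera): "location" ([column, row] in pixels: a listed point, or the origin of a listed thing).
The state is a dict: "time_s": time; "joint_pos": joint angles; "joint_vel": joint speeds; "tau": joint torques, N m; "tcp_pos": TCP position; "orientation": TCP orientation; "force": force on the tool from outside, world axes, zero at the start; "ft_torque": the same for the moment, N m; "width": finger opening in m; "grip_force": force on a finger pad.
Only numpy, scipy, OpenCV 4.12 (cv2) and the standard library are available. Lean on these libraries where they do the work, as an engineer would, in place of code of your own. Each camera call takes 0.05 s, during which the arm holds its last target. There are 200 camera calls.

## Working session

There is one attempt and no reset: what is moved stays moved. The work goes in short steps, Python scripts to look and compute and a tool call to move; the robot and the scene stay as the last step left them, time stands still between calls to the robot, and variables do not carry over. Pictures are saved under pics/ and viewed, at most 14 in all, crops included, and the job is handed in when it is done.

Besides the shell and the picture viewer there is one more tool, called after "Emit:" as name(argument=value, ...), one argument or row to a line, values as JSON. jog_arm: Moves the arm, as the interface text tells. Shifts and turns lie within -1 to 1; 1 stands for 0.4 m of shift or 120 degrees of turn. Its arguments: {"type":"object","properties":{"rows":{"type":"array","items":{"type":"object","properties":{"hand":{"type":"number"},"dx":{"type":"number"},"dy":{"type":"number"},"dz":{"type":"number"},"wx":{"type":"number"},"wy":{"type":"number"},"wz":{"type":"number"}}}},"force":{"type":"number"}},"required":["rows"]}

```bash
mkdir -p pics; ls; cat > h.py <<'E'
import numpy as np, cv2
from rig import env, snapshot, camera_info, spotter
def ray(cam,px):
    i=camera_info(cam);K=np.array(i["intrinsics"]);R=np.array(i["rotation"]);o=np.array(i["origin"])
    return o,R@np.array([(px[0]-K[0,2])/K[0,0],(px[1]-K[1,2])/K[1,1],1.])
def atz(cam,px,z):
    o,d=ray(cam,px);return o+d*(z-o[2])/d[2]
E
python3 - <<'E'
from h import *
for c in ("scene","top"):
    cv2.imwrite(f"pics/{c}0.png",cv2.resize(snapshot(c)[:,:,::-1],(768,576)))
    print(c,camera_info(c))
    for n in ["blue","green","yellow","red"]:
        for k,z in(("tumbler_",.08),("place_",.018)):
            print(k+n,[(np.round(d["location"]),round(d["score"],2),np.round(atz(c,d["location"],z),3)) for d in spotter.place_of(k+n,c)][:4])
print(env.observe(),env.tip_extent)
E
```

```text
pics
scene {'intrinsics': array([[409.48767688,   0.        , 255.10851473],
       [  0.        , 409.48767688, 187.76530634],
       [  0.        ,   0.        ,   1.        ]]), 'origin': array([ 0.84667976, -0.62334275,  0.8128355 ]), 'rotation': array([-2.38080101, -0.00602022,  0.5531725 ])}Traceback (most recent call last):
  File "<stdin>", line 7, in <module>
  File "h.py", line 7, in atz
    o,d=ray(cam,px);return o+d*(z-o[2])/d[2]
                                        ~^^^
IndexError: invalid index to scalar variable.
```

```bash
sed -i 's/R=np.array(i\["rotation"\])/R=Rotation.from_euler("xyz",i["rotation"]).as_matrix()/; 1a from scipy.spatial.transform import Rotation' h.py
python3 - <<'E'
from h import *
for c in ("scene","top"):
    cv2.imwrite(f"pics/{c}0.png",cv2.resize(snapshot(c)[:,:,::-1],(768,576)))
    print(c,camera_info(c))
    for n in ["blue","green","yellow","red"]:
        for k,z in(("tumbler_",.08),("place_",.018)):
            print(k+n,[(np.round(d["location"]),round(d["score"],2),np.round(atz(c,d["location"],z),3)) for d in spotter.place_of(k+n,c)][:4])
print(env.observe(),env.tip_extent)
E
```

```text
scene {'intrinsics': array([[409.48767688,   0.        , 255.10851473],
       [  0.        , 409.48767688, 187.76530634],
       [  0.        ,   0.        ,   1.        ]]), 'origin': array([ 0.84667976, -0.62334275,  0.8128355 ]), 'rotation': array([-2.38080101, -0.00602022,  0.5531725 ])}
tumbler_blue [(array([233., 193.]), 0.76, array([ 0.447, -0.07 ,  0.08 ]))]
place_blue []
tumbler_green [(array([161., 226.]), 0.9, array([ 0.365, -0.241,  0.08 ])), (array([129., 323.]), 0.89, array([ 0.467, -0.451,  0.08 ])), (array([213., 214.]), 0.69, array([ 0.446, -0.152,  0.08 ]))]
place_green []
tumbler_yellow [(array([253., 172.]), 0.84, array([0.45 , 0.018, 0.08 ]))]
place_yellow [(array([277., 153.]), 0.3, array([0.434, 0.175, 0.018]))]
tumbler_red [(array([278., 155.]), 0.78, array([0.472, 0.11 , 0.08 ]))]
place_red []
top {'intrinsics': array([[383.51799939,   0.        , 243.951229  ],
       [  0.        , 383.51799939, 188.70641533],
       [  0.        ,   0.        ,   1.        ]]), 'origin': array([ 0.41913736, -0.04330536,  1.25183389]), 'rotation': array([-3.08078105e+00, -
[... 621 characters left out ...]
]
place_red []
{'time_s': 1.0, 'joint_pos': array([-1.33911790e+00,  3.58770264e-01,  1.51041365e+00, -3.79292909e-06,
        1.27248182e+00, -1.15125649e-01]), 'joint_vel': array([ 0.00062126, -0.00013997,  0.00108833, -0.00085127,  0.0004745 ,
       -0.00026991]), 'tau': array([ 4.31805774e-04, -5.15344298e+01, -2.71129060e+01,  6.78207586e-02,
        2.43290450e-02, -6.59948682e-06]), 'tcp_pos': array([ 0.20390636, -0.56425667,  0.24163529]), 'orientation': array([-3.14151964e+00, -4.79331644e-06,  3.46805192e-01]), 'force': array([-0.61976491,  0.48375481, -0.63811304]), 'ft_torque': array([ 0.01305199, -0.01344777,  0.0523106 ]), 'grip_force': 0.0, 'width': 0.08807526434312349} 0.019
```

View pics/scene0.png

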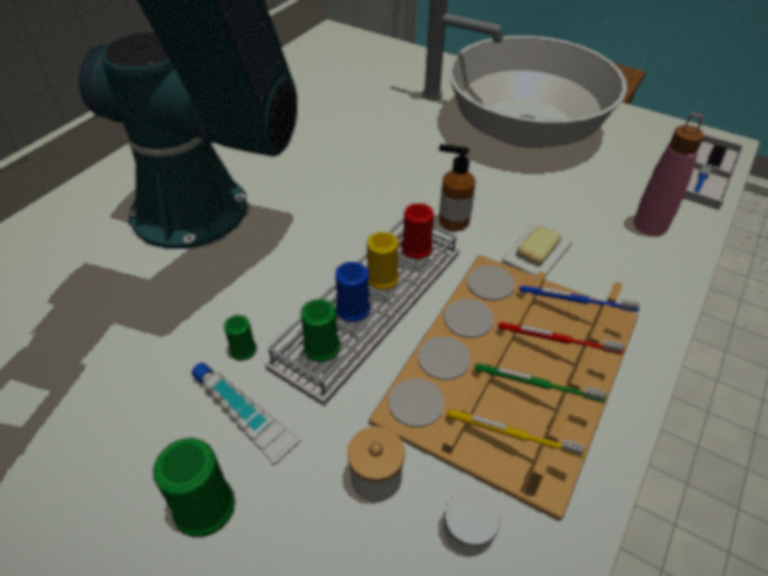

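View pics/top0.png

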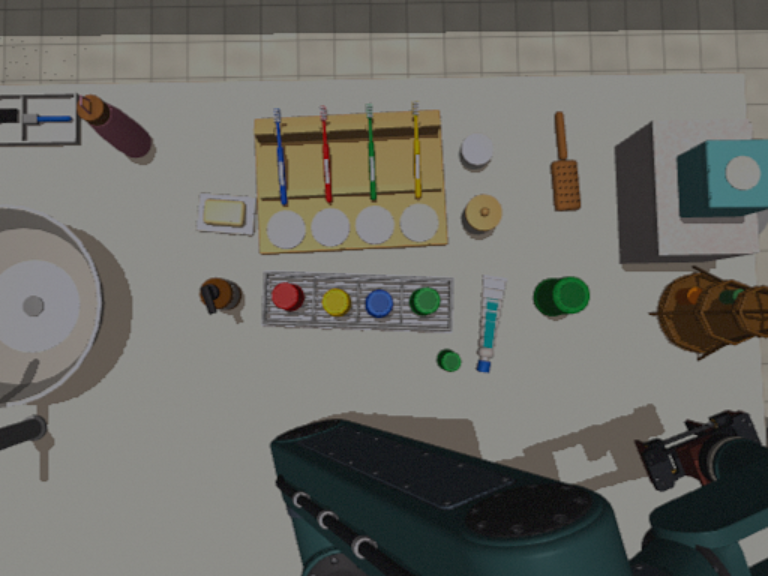

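Top view shows tumblers left to right red, yellow, blue, green (768-px picture: 287,296 / 336,302 / 379,302 / 426,300), with pads blue, red, green, yellow (285,229 / 330,226 / 375,224 / 420,222). Large green (565,295) and small green (450,360) are decoys. Next I measure them by fitting silhouettes.

```bash
cat >> h.py <<'E'
from scipy.optimize import least_squares
def proj(cam,P):
    i=camera_info(cam);K=np.array(i["intrinsics"]);R=Rotation.from_euler("xyz",i["rotation"]).as_matrix()
    q=(P-np.array(i["origin"]))@R; return (q@K.T)[:,:2]/q[:,2:]
t=np.linspace(0,2*np.pi,60,endpoint=False)
def model(xy,rings): return np.vstack([np.c_[xy[0]+r*np.cos(t),xy[1]+r*np.sin(t),0*t+z] for r,z in rings])
def fit(cam,m,rings,x0):
    ys,xs=np.nonzero(m);c=np.array([xs.mean(),ys.mean()])
    def cen(xy):
        M=cv2.moments(cv2.convexHull(proj(cam,model(xy,rings)).astype(np.float32)));return np.array([M["m10"],M["m01"]])/M["m00"]
    s=least_squares(lambda p:cen(p)-c,x0,diff_step=1e-3).x
    A=cv2.contourArea(cv2.convexHull(proj(cam,model(s,rings)).astype(np.float32)))
    return s,m.sum()/A
HUE={"red":(172,8),"yellow":(18,35),"blue":(105,130),"green":(50,75)}
PAD=lambda h,s,v:(s<45)&(v>100)
def blobs(img,cam,cond,rings,seeds):
    h,s,v=cv2.split(cv2.cvtColor(img,cv2.COLOR_RGB2HSV)); m=cond(h.astype(int),s.astype(int),v.astype(int)).astype(np.uint8)
    n,l,st,ce=cv2.connectedComponentsWithStats(m,connectivity=4); out=[]
    zc=np.mean([z for _,z in rings])
    for sd in seeds:
        p=proj(cam,np.array([[*sd,zc]]))[0]
        k=l[int(round(p[1])),int(round(p[0]))]
        out.append((sd,None if k==0 else fit(cam,l==k,rings,sd)))
    return out
def hue(n):
    a,b=HUE[n]; return lambda h,s,v:(s>130)&(v>40)&(((h>=a)&(h<=b)) if a<b else ((h>=a)|(h<=b)))
def cups(base):return [(.03,base),(.03,base+.01),(.027,base+.01),(.027,base+.09)]
E
python3 - <<'E'
from h import *
cup0={"red":(.473,.112),"yellow":(.452,.018),"blue":(.45,-.067),"green":(.45,-.16)}
p0=[atz("top",(u/1.5,v/1.5),.018)[:2] for u,v in((285,229),(330,226),(375,224),(420,222))]
for c in("top","scene"):
    im=snapshot(c)
    for n in cup0: print(c,n,blobs(im,c,hue(n),cups(.035),[cup0[n]]))
    for r in blobs(im,c,PAD,[(.042,.018)],p0): print(c,"pad",r)
E
```

```text
top red [((0.473, 0.112), (array([0.46678935, 0.11553715]), np.float64(0.8748432736708934)))]
top yellow [((0.452, 0.018), (array([0.4536237 , 0.01640446]), np.float64(0.9270907034050836)))]
top blue [((0.45, -0.067), (array([ 0.44977694, -0.07057472]), np.float64(0.9118334612926255)))]
top green [((0.45, -0.16), (array([ 0.45366926, -0.16697615]), np.float64(0.7555346651918414)))]
top pad (array([0.61441369, 0.12672502]), (array([0.61470781, 0.12570911]), np.float64(1.0121719817303523)))
top pad (array([0.61918859, 0.02941771]), (array([0.6177794 , 0.02991526]), np.float64(1.0112181946118237)))
top pad (array([ 0.62178758, -0.06792606]), (array([ 0.62107399, -0.06596738]), np.float64(1.0160463452914692)))
top pad (array([ 0.62438811, -0.16532747]), (array([ 0.62447025, -0.16203454]), np.float64(0.9901951209623859)))
scene red [((0.473, 0.112), (array([0.46959744, 0.11416074]), np.float64(0.8228442439575602)))]
scene yellow [((0.452, 0.018), (array([0.45599026, 0.01699759]), np.float64(0.8237631362532871)))]
scene blue [((0.45, -0.067), (array([ 0.45219454, -0.07122885]), np.float64(0.8182748308542876)))]
scene green [((0.45, -0.16), None)]
scene pad (array([0.61441369, 0.12672502]), (array([0.61629896, 0.12464655]), np.float64(0.9222034331343296)))
scene pad (array([0.61918859, 0.02941771]), (array([0.61958477, 0.02888421]), np.float64(0.9283714340936116)))
scene pad (array([ 0.62178758, -0.06792606]), (array([ 0.62302759, -0.06696027]), np.float64(0.9305845962846299)))
scene pad (array([ 0.62438811, -0.16532747]), (array([ 0.62610177, -0.16272812]), np.float64(0.9390046110355624)))
```

Emit:
jog_arm(
  rows=[
    {"hand": 1, "wz": -0.0835},
    {"hand": 1, "wz": -0.0835},
    {"hand": 1, "wz": -0.0835},
    {"hand": 1, "wz": -0.0835},
    {"hand": 1, "wz": -0.0835},
    {"hand": 1, "wz": -0.0835},
    {"hand": 1, "wz": -0.0835},
    {"hand": 1, "dx": 0.12, "dy": 0.075},
    {"hand": 1, "dx": 0.12, "dy": 0.075},
    {"hand": 1, "dx": 0.12, "dy": 0.075},
  ],
  force=10,
)

```text
$.rows[0]: bad value
```

Emit:
jog_arm(
  rows=[
    {"hand": 1, "dx": 0.12, "dy": 0.075},
    {"hand": 1, "dx": 0.12, "dy": 0.075},
    {"hand": 1, "dx": 0.12, "dy": 0.075},
    {"hand": 1, "dx": 0.12, "dy": 0.075},
    {"hand": 1, "dx": 0.12, "dy": 0.075},
    {"hand": 1},
  ],
)

```text
$.rows[0]: bad value
```

Emit:
jog_arm(
  rows=[
    {"hand": 1, "dx": 0, "dy": 0, "dz": 0, "wx": 0, "wy": 0, "wz": -0.0835},
  ],
)

```text
time_s: 1.23
tcp_pos: [0.2039, -0.5643, 0.2416]
orientation: [-3.141, -0.0, 0.525]
force: [-0.7, 0.3, 0.4]
width: 0.0879
grip_force: 0.0
```

Emit:
jog_arm(
  rows=[
    {"hand": 1, "dx": 0, "dy": 0, "dz": 0, "wx": 0, "wy": 0, "wz": -0.0835},
    {"hand": 1, "dx": 0, "dy": 0, "dz": 0, "wx": 0, "wy": 0, "wz": -0.0835},
    {"hand": 1, "dx": 0, "dy": 0, "dz": 0, "wx": 0, "wy": 0, "wz": -0.0835},
    {"hand": 1, "dx": 0, "dy": 0, "dz": 0, "wx": 0, "wy": 0, "wz": -0.0835},
    {"hand": 1, "dx": 0, "dy": 0, "dz": 0, "wx": 0, "wy": 0, "wz": -0.0835},
    {"hand": 1, "dx": 0, "dy": 0, "dz": 0, "wx": 0, "wy": 0, "wz": -0.0835},
    {"hand": 1, "dx": 0.12, "dy": 0.075, "dz": 0, "wx": 0, "wy": 0, "wz": 0},
    {"hand": 1, "dx": 0.12, "dy": 0.075, "dz": 0, "wx": 0, "wy": 0, "wz": 0},
    {"hand": 1, "dx": 0.12, "dy": 0.075, "dz": 0, "wx": 0, "wy": 0, "wz": 0},
    {"hand": 1, "dx": 0.12, "dy": 0.075, "dz": 0, "wx": 0, "wy": 0, "wz": 0},
  ],
  force=10,
)

```text
time_s: 2.48
tcp_pos: [0.3247, -0.3708, 0.2418]
orientation: [3.141, 0.0, 1.57]
force: [1.4, -0.1, -0.1]
width: 0.0875
grip_force: 0.0
```

Emit:
jog_arm(
  rows=[
    {"hand": 1, "dx": 0.12, "dy": 0.075, "dz": 0, "wx": 0, "wy": 0, "wz": 0},
    {"hand": 1, "dx": 0.12, "dy": 0.075, "dz": 0, "wx": 0, "wy": 0, "wz": 0},
    {"hand": 1, "dx": 0.12, "dy": 0.075, "dz": 0, "wx": 0, "wy": 0, "wz": 0},
    {"hand": 1, "dx": 0.12, "dy": 0.075, "dz": 0, "wx": 0, "wy": 0, "wz": 0},
    {"hand": 1, "dx": 0, "dy": 0, "dz": 0, "wx": 0, "wy": 0, "wz": 0},
  ],
)

```text
time_s: 3.1
tcp_pos: [0.4453, -0.1772, 0.2418]
orientation: [3.141, -0.001, 1.576]
force: [-1.0, -0.3, 0.2]
width: 0.0879
grip_force: 0.0
```

```bash
python3 - <<'E'
from h import *
for c in("top","scene"):
    im=cv2.resize(cv2.imread(f"pics/{c}0.png")[:,:,::-1],(512,384))
    print(c,blobs(im,c,lambda h,s,v:(h>45)&(h<80)&(s>100)&(v>20),cups(.035),[(.455,-.165),(.45,-.16)]))
    print(c,blobs(im,c,lambda h,s,v:((h>170)|(h<10))&(s>100)&(v>20),cups(.035),[(.468,.115)]))
E
```

```text
top [((0.455, -0.165), (array([ 0.45246811, -0.16393346]), np.float64(0.8732433201263063))), ((0.45, -0.16), (array([ 0.45246811, -0.16393346]), np.float64(0.8732434402251139)))]
top [((0.468, 0.115), (array([0.46719546, 0.11514017]), np.float64(0.9265085716375565)))]
scene [((0.455, -0.165), (array([ 0.45494978, -0.16460894]), np.float64(0.8306718397818538))), ((0.45, -0.16), (array([ 0.45494978, -0.16460894]), np.float64(0.8306718362515557)))]
scene [((0.468, 0.115), (array([0.47006902, 0.11369199]), np.float64(0.8584832191455998)))]
```

Emit:
jog_arm(
  rows=[
    {"hand": 1, "dx": 0.032, "dy": 0.021, "dz": 0, "wx": 0, "wy": 0, "wz": 0},
    {"hand": 1, "dx": 0, "dy": 0, "dz": 0.089, "wx": 0, "wy": 0, "wz": 0},
    {"hand": 1, "dx": 0, "dy": 0, "dz": 0.089, "wx": 0, "wy": 0, "wz": 0},
    {"hand": 1, "dx": 0, "dy": 0, "dz": 0.089, "wx": 0, "wy": 0, "wz": 0},
    {"hand": 1, "dx": 0, "dy": 0, "dz": 0.089, "wx": 0, "wy": 0, "wz": 0},
    {"hand": 0.5, "dx": 0, "dy": 0, "dz": 0, "wx": 0, "wy": 0, "wz": 0},
    {"hand": 0.5, "dx": 0, "dy": 0, "dz": 0, "wx": 0, "wy": 0, "wz": 0},
    {"hand": 0.5, "dx": 0, "dy": 0, "dz": 0, "wx": 0, "wy": 0, "wz": 0},
    {"hand": 0.5, "dx": 0, "dy": 0, "dz": 0, "wx": 0, "wy": 0, "wz": 0},
  ],
  force=12,
)

```text
time_s: 4.22
tcp_pos: [0.4532, -0.168, 0.1005]
orientation: [3.139, 0.001, 1.571]
force: [-1.4, -0.5, 3.6]
width: 0.0538
grip_force: 12.0
```

Emit:
jog_arm(
  rows=[
    {"hand": 0.5, "dx": 0, "dy": 0, "dz": -0.1, "wx": 0, "wy": 0, "wz": 0},
    {"hand": 0.5, "dx": 0, "dy": 0, "dz": -0.1, "wx": 0, "wy": 0, "wz": 0},
    {"hand": 0.5, "dx": 0, "dy": 0, "dz": -0.1, "wx": 0, "wy": 0, "wz": 0},
    {"hand": 0.5, "dx": 0.061, "dy": 0.1055, "dz": 0, "wx": 0, "wy": 0, "wz": 0},
    {"hand": 0.5, "dx": 0.061, "dy": 0.1055, "dz": 0, "wx": 0, "wy": 0, "wz": 0},
    {"hand": 0.5, "dx": 0.061, "dy": 0.1055, "dz": 0, "wx": 0, "wy": 0, "wz": 0},
    {"hand": 0.5, "dx": 0.061, "dy": 0.1055, "dz": 0, "wx": 0, "wy": 0, "wz": 0},
    {"hand": 0.5, "dx": 0, "dy": 0, "dz": 0, "wx": 0, "wy": 0, "wz": 0},
  ],
)

```text
time_s: 5.22
tcp_pos: [0.6237, -0.068, 0.2196]
orientation: [3.139, -0.0, 1.574]
force: [-0.3, -0.2, -1.6]
width: 0.0539
grip_force: 12.0
```

Emit:
jog_arm(
  rows=[
    {"hand": 0.5, "dx": -0.005, "dy": -0.004, "dz": 0.08, "wx": 0, "wy": 0, "wz": 0},
    {"hand": 0.5, "dx": 0, "dy": 0, "dz": 0.09, "wx": 0, "wy": 0, "wz": 0},
    {"hand": 0.5, "dx": 0, "dy": 0, "dz": 0.09, "wx": 0, "wy": 0, "wz": 0},
    {"hand": 0.5, "dx": 0, "dy": 0, "dz": 0.06, "wx": 0, "wy": 0, "wz": 0},
    {"hand": 0.5, "dx": 0, "dy": 0, "dz": 0.014, "wx": 0, "wy": 0, "wz": 0},
    {"hand": 0.5, "dx": 0, "dy": 0, "dz": 0, "wx": 0, "wy": 0, "wz": 0},
  ],
)

```text
time_s: 5.98
tcp_pos: [0.6191, -0.0721, 0.0862]
orientation: [-3.142, 0.0, 1.571]
force: [-0.5, -0.5, -0.9]
width: 0.0536
grip_force: 12.0
```

Emit:
jog_arm(
  rows=[
    {"hand": 0.5, "dx": 0.005, "dy": 0.006, "dz": 0.003, "wx": 0, "wy": 0, "wz": 0},
    {"hand": 0.5, "dx": 0, "dy": 0, "dz": 0.003, "wx": 0, "wy": 0, "wz": 0},
    {"hand": 0.5, "dx": 0, "dy": 0, "dz": 0, "wx": 0, "wy": 0, "wz": 0},
  ],
)

```text
time_s: 6.35
tcp_pos: [0.6221, -0.0697, 0.0837]
orientation: [3.141, 0.0, 1.571]
force: [0.7, 0.3, -1.2]
width: 0.0536
grip_force: 12.0
```

Emit:
jog_arm(
  rows=[
    {"hand": 1, "dx": 0, "dy": 0, "dz": 0, "wx": 0, "wy": 0, "wz": 0},
    {"hand": 1, "dx": 0, "dy": 0, "dz": 0, "wx": 0, "wy": 0, "wz": 0},
    {"hand": 1, "dx": 0, "dy": 0, "dz": 0, "wx": 0, "wy": 0, "wz": 0},
    {"hand": 1, "dx": 0, "dy": 0, "dz": -0.05, "wx": 0, "wy": 0, "wz": 0},
    {"hand": 1, "dx": 0, "dy": 0, "dz": -0.1, "wx": 0, "wy": 0, "wz": 0},
    {"hand": 1, "dx": 0, "dy": 0, "dz": -0.15, "wx": 0, "wy": 0, "wz": 0},
    {"hand": 1, "dx": 0, "dy": 0, "dz": 0, "wx": 0, "wy": 0, "wz": 0},
  ],
)

```text
time_s: 7.22
tcp_pos: [0.6254, -0.0706, 0.2087]
orientation: [3.132, 0.002, 1.571]
force: [-0.3, -0.3, -0.2]
width: 0.0877
grip_force: 0.0
```

Emit:
jog_arm(
  rows=[
    {"hand": 1, "dx": -0.003, "dy": -0.107, "dz": 0, "wx": 0, "wy": 0, "wz": 0},
    {"hand": 1, "dx": 0, "dy": -0.107, "dz": 0, "wx": 0, "wy": 0, "wz": 0},
    {"hand": 1, "dx": 0, "dy": -0.107, "dz": 0, "wx": 0, "wy": 0, "wz": 0},
    {"hand": 1, "dx": 0, "dy": -0.107, "dz": 0, "wx": 0, "wy": 0, "wz": 0},
    {"hand": 1, "dx": 0, "dy": 0, "dz": 0, "wx": 0, "wy": 0, "wz": 0},
    {"hand": 1, "dx": 0, "dy": 0, "dz": 0, "wx": 0, "wy": 0, "wz": 0},
  ],
)

```text
time_s: 7.98
tcp_pos: [0.4513, -0.0712, 0.2031]
orientation: [3.141, 0.0, 1.571]
force: [-0.0, 0.1, 0.2]
width: 0.0877
grip_force: 0.0
```

```bash
python3 - <<'E'
from h import *
s=env.observe();print(s["tcp_pos"],s["time_s"])
for c in("top","scene"):
    im=snapshot(c); cv2.imwrite(f"pics/{c}1.png",im[:,:,::-1])
    print(c,blobs(im,c,lambda h,s,v:(h>45)&(h<80)&(s>100)&(v>20),cups(.018),[(.622,-.0665)]))
    print(c,blobs(im,c,hue("blue"),cups(.035),[(.451,-.071)]))
E
```

```text
[ 0.45125006 -0.07119276  0.20314384] 7.975
top [((0.622, -0.0665), (array([ 0.62045078, -0.0660894 ]), np.float64(0.876861501233476)))]
top [((0.451, -0.071), None)]
scene [((0.622, -0.0665), (array([ 0.62278873, -0.0664043 ]), np.float64(0.8168473331763983)))]
scene [((0.451, -0.071), (array([ 0.4527769 , -0.07220805]), np.float64(0.8029344768445918)))]
```

View pics/scene1.png

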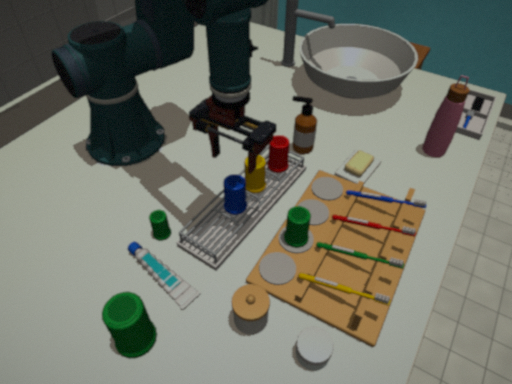

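Green stands upright and centred on its pad (297,228); the gripper is over blue (234,195). Now blue.

Emit:
jog_arm(
  rows=[
    {"hand": 1, "dx": 0, "dy": 0, "dz": 0.085, "wx": 0, "wy": 0, "wz": 0},
    {"hand": 1, "dx": 0, "dy": 0, "dz": 0.086, "wx": 0, "wy": 0, "wz": 0},
    {"hand": 1, "dx": 0, "dy": 0, "dz": 0.086, "wx": 0, "wy": 0, "wz": 0},
    {"hand": 1, "dx": 0, "dy": 0, "dz": 0, "wx": 0, "wy": 0, "wz": 0},
    {"hand": 0.5, "dx": 0, "dy": 0, "dz": 0, "wx": 0, "wy": 0, "wz": 0},
    {"hand": 0.5, "dx": 0, "dy": 0, "dz": 0, "wx": 0, "wy": 0, "wz": 0},
    {"hand": 0.5, "dx": 0, "dy": 0, "dz": 0, "wx": 0, "wy": 0, "wz": 0},
    {"hand": 0.5, "dx": 0, "dy": 0, "dz": 0, "wx": 0, "wy": 0, "wz": 0},
  ],
)

```text
time_s: 9.07
tcp_pos: [0.4511, -0.0711, 0.1012]
orientation: [3.14, 0.0, 1.571]
force: [-0.2, 0.5, 6.1]
width: 0.0533
grip_force: 12.0
```

Emit:
jog_arm(
  rows=[
    {"hand": 0.5, "dx": 0, "dy": 0, "dz": -0.1, "wx": 0, "wy": 0, "wz": 0},
    {"hand": 0.5, "dx": 0, "dy": 0, "dz": -0.1, "wx": 0, "wy": 0, "wz": 0},
    {"hand": 0.5, "dx": 0, "dy": 0, "dz": -0.1, "wx": 0, "wy": 0, "wz": 0},
    {"hand": 0.5, "dx": 0.098, "dy": 0.0822, "dz": 0, "wx": 0, "wy": 0, "wz": 0},
    {"hand": 0.5, "dx": 0.098, "dy": 0.0822, "dz": 0, "wx": 0, "wy": 0, "wz": 0},
    {"hand": 0.5, "dx": 0.098, "dy": 0.0822, "dz": 0, "wx": 0, "wy": 0, "wz": 0},
    {"hand": 0.5, "dx": 0.098, "dy": 0.0822, "dz": 0, "wx": 0, "wy": 0, "wz": 0},
    {"hand": 0.5, "dx": 0.098, "dy": 0.0822, "dz": 0, "wx": 0, "wy": 0, "wz": 0},
    {"hand": 0.5, "dx": 0, "dy": 0, "dz": 0, "wx": 0, "wy": 0, "wz": 0},
    {"hand": 0.5, "dx": 0, "dy": 0, "dz": 0, "wx": 0, "wy": 0, "wz": 0},
  ],
)

```text
time_s: 10.32
tcp_pos: [0.614, 0.1247, 0.22]
orientation: [-3.14, 0.001, 1.572]
force: [-0.1, -0.2, -0.8]
width: 0.053
grip_force: 12.0
```

Emit:
jog_arm(
  rows=[
    {"hand": 0.5, "dx": 0, "dy": 0, "dz": 0.09, "wx": 0, "wy": 0, "wz": 0},
    {"hand": 0.5, "dx": 0, "dy": 0, "dz": 0.09, "wx": 0, "wy": 0, "wz": 0},
    {"hand": 0.5, "dx": 0, "dy": 0, "dz": 0.09, "wx": 0, "wy": 0, "wz": 0},
    {"hand": 0.5, "dx": 0, "dy": 0, "dz": 0.05, "wx": 0, "wy": 0, "wz": 0},
    {"hand": 0.5, "dx": 0, "dy": 0, "dz": 0.012, "wx": 0, "wy": 0, "wz": 0},
    {"hand": 0.5, "dx": 0, "dy": 0, "dz": 0, "wx": 0, "wy": 0, "wz": 0},
    {"hand": 0.5, "dx": 0, "dy": 0, "dz": 0, "wx": 0, "wy": 0, "wz": 0},
  ],
)

```text
time_s: 11.2
tcp_pos: [0.6157, 0.1248, 0.089]
orientation: [3.14, -0.0, 1.571]
force: [0.0, 0.1, -0.0]
width: 0.0531
grip_force: 12.0
```

Emit:
jog_arm(
  rows=[
    {"hand": 0.5, "dx": 0, "dy": 0, "dz": 0.008, "wx": 0, "wy": 0, "wz": 0},
    {"hand": 0.5, "dx": 0, "dy": 0, "dz": 0.004, "wx": 0, "wy": 0, "wz": 0},
    {"hand": 0.5, "dx": 0, "dy": 0, "dz": 0, "wx": 0, "wy": 0, "wz": 0},
    {"hand": 0.5, "dx": 0, "dy": 0, "dz": 0, "wx": 0, "wy": 0, "wz": 0},
  ],
)

```text
time_s: 11.7
tcp_pos: [0.6154, 0.1251, 0.0842]
orientation: [3.14, -0.0, 1.571]
force: [-2.2, -0.7, 8.0]
width: 0.0534
grip_force: 12.0
```

Emit:
jog_arm(
  rows=[
    {"hand": 1, "dx": 0, "dy": 0, "dz": 0, "wx": 0, "wy": 0, "wz": 0},
    {"hand": 1, "dx": 0, "dy": 0, "dz": 0, "wx": 0, "wy": 0, "wz": 0},
    {"hand": 1, "dx": 0, "dy": 0, "dz": 0, "wx": 0, "wy": 0, "wz": 0},
    {"hand": 1, "dx": 0, "dy": 0, "dz": -0.05, "wx": 0, "wy": 0, "wz": 0},
    {"hand": 1, "dx": 0, "dy": 0, "dz": -0.1, "wx": 0, "wy": 0, "wz": 0},
    {"hand": 1, "dx": 0, "dy": 0, "dz": -0.15, "wx": 0, "wy": 0, "wz": 0},
    {"hand": 1, "dx": 0, "dy": 0, "dz": 0, "wx": 0, "wy": 0, "wz": 0},
    {"hand": 1, "dx": 0, "dy": 0, "dz": 0, "wx": 0, "wy": 0, "wz": 0},
  ],
)

```text
time_s: 12.7
tcp_pos: [0.6146, 0.125, 0.2026]
orientation: [-3.141, -0.0, 1.571]
force: [-0.4, 0.3, -0.8]
width: 0.0879
grip_force: 0.0
```

Emit:
jog_arm(
  rows=[
    {"hand": 1, "dx": -0.026, "dy": -0.122, "dz": 0, "wx": 0, "wy": 0, "wz": 0},
    {"hand": 1, "dx": 0, "dy": -0.122, "dz": 0, "wx": 0, "wy": 0, "wz": 0},
    {"hand": 1, "dx": 0, "dy": -0.122, "dz": 0, "wx": 0, "wy": 0, "wz": 0},
    {"hand": 1, "dx": 0, "dy": 0, "dz": 0, "wx": 0, "wy": 0, "wz": 0},
    {"hand": 1, "dx": 0, "dy": 0, "dz": 0, "wx": 0, "wy": 0, "wz": 0},
  ],
)

```text
time_s: 13.32
tcp_pos: [0.4687, 0.1146, 0.2021]
orientation: [-3.141, 0.0, 1.571]
force: [0.8, -0.3, -0.1]
width: 0.0879
grip_force: 0.0
```

Emit:
jog_arm(
  rows=[
    {"hand": 1, "dx": 0, "dy": 0, "dz": 0.085, "wx": 0, "wy": 0, "wz": 0},
    {"hand": 1, "dx": 0, "dy": 0, "dz": 0.086, "wx": 0, "wy": 0, "wz": 0},
    {"hand": 1, "dx": 0, "dy": 0, "dz": 0.086, "wx": 0, "wy": 0, "wz": 0},
    {"hand": 1, "dx": 0, "dy": 0, "dz": 0, "wx": 0, "wy": 0, "wz": 0},
    {"hand": 0.5, "dx": 0, "dy": 0, "dz": 0, "wx": 0, "wy": 0, "wz": 0},
    {"hand": 0.5, "dx": 0, "dy": 0, "dz": 0, "wx": 0, "wy": 0, "wz": 0},
    {"hand": 0.5, "dx": 0, "dy": 0, "dz": 0, "wx": 0, "wy": 0, "wz": 0},
    {"hand": 0.5, "dx": 0, "dy": 0, "dz": 0, "wx": 0, "wy": 0, "wz": 0},
  ],
)

```text
time_s: 14.32
tcp_pos: [0.469, 0.1147, 0.1008]
orientation: [3.14, -0.0, 1.571]
force: [-0.2, -1.2, 5.0]
width: 0.0536
grip_force: 12.0
```

Emit:
jog_arm(
  rows=[
    {"hand": 0.5, "dx": 0, "dy": 0, "dz": -0.1, "wx": 0, "wy": 0, "wz": 0},
    {"hand": 0.5, "dx": 0, "dy": 0, "dz": -0.1, "wx": 0, "wy": 0, "wz": 0},
    {"hand": 0.5, "dx": 0, "dy": 0, "dz": -0.1, "wx": 0, "wy": 0, "wz": 0},
    {"hand": 0.5, "dx": -0.0533, "dy": 0.0935, "dz": 0, "wx": 0, "wy": 0, "wz": 0},
    {"hand": 0.5, "dx": -0.0533, "dy": 0.0935, "dz": 0, "wx": 0, "wy": 0, "wz": 0},
    {"hand": 0.5, "dx": -0.0533, "dy": 0.0935, "dz": 0, "wx": 0, "wy": 0, "wz": 0},
    {"hand": 0.5, "dx": -0.0533, "dy": 0.0935, "dz": 0, "wx": 0, "wy": 0, "wz": 0},
    {"hand": 0.5, "dx": 0, "dy": 0, "dz": 0, "wx": 0, "wy": 0, "wz": 0},
    {"hand": 0.5, "dx": 0, "dy": 0, "dz": 0, "wx": 0, "wy": 0, "wz": 0},
  ],
)

```text
time_s: 15.45
tcp_pos: [0.6172, 0.0296, 0.2197]
orientation: [-3.14, -0.001, 1.571]
force: [-0.0, 1.1, -0.9]
width: 0.0532
grip_force: 12.0
```

Emit:
jog_arm(
  rows=[
    {"hand": 0.5, "dx": 0, "dy": 0, "dz": 0.09, "wx": 0, "wy": 0, "wz": 0},
    {"hand": 0.5, "dx": 0, "dy": 0, "dz": 0.09, "wx": 0, "wy": 0, "wz": 0},
    {"hand": 0.5, "dx": 0, "dy": 0, "dz": 0.09, "wx": 0, "wy": 0, "wz": 0},
    {"hand": 0.5, "dx": 0, "dy": 0, "dz": 0.05, "wx": 0, "wy": 0, "wz": 0},
    {"hand": 0.5, "dx": 0, "dy": 0, "dz": 0.012, "wx": 0, "wy": 0, "wz": 0},
    {"hand": 0.5, "dx": 0, "dy": 0, "dz": 0, "wx": 0, "wy": 0, "wz": 0},
    {"hand": 0.5, "dx": 0, "dy": 0, "dz": 0, "wx": 0, "wy": 0, "wz": 0},
  ],
)

```text
time_s: 16.32
tcp_pos: [0.6188, 0.0295, 0.0886]
orientation: [3.14, 0.0, 1.571]
force: [-0.2, 0.6, -0.1]
width: 0.0536
grip_force: 12.0
```

Emit:
jog_arm(
  rows=[
    {"hand": 0.5, "dx": 0, "dy": 0, "dz": 0.008, "wx": 0, "wy": 0, "wz": 0},
    {"hand": 0.5, "dx": 0, "dy": 0, "dz": 0.003, "wx": 0, "wy": 0, "wz": 0},
    {"hand": 0.5, "dx": 0, "dy": 0, "dz": 0, "wx": 0, "wy": 0, "wz": 0},
    {"hand": 0.5, "dx": 0, "dy": 0, "dz": 0, "wx": 0, "wy": 0, "wz": 0},
  ],
)

```text
time_s: 16.82
tcp_pos: [0.6186, 0.0293, 0.0839]
orientation: [3.141, -0.0, 1.571]
force: [-1.0, 0.5, 5.9]
width: 0.054
grip_force: 12.0
```

Emit:
jog_arm(
  rows=[
    {"hand": 1, "dx": 0, "dy": 0, "dz": 0, "wx": 0, "wy": 0, "wz": 0},
    {"hand": 1, "dx": 0, "dy": 0, "dz": 0, "wx": 0, "wy": 0, "wz": 0},
    {"hand": 1, "dx": 0, "dy": 0, "dz": 0, "wx": 0, "wy": 0, "wz": 0},
    {"hand": 1, "dx": 0, "dy": 0, "dz": -0.05, "wx": 0, "wy": 0, "wz": 0},
    {"hand": 1, "dx": 0, "dy": 0, "dz": -0.1, "wx": 0, "wy": 0, "wz": 0},
    {"hand": 1, "dx": 0, "dy": 0, "dz": -0.15, "wx": 0, "wy": 0, "wz": 0},
    {"hand": 1, "dx": 0, "dy": 0, "dz": 0, "wx": 0, "wy": 0, "wz": 0},
    {"hand": 1, "dx": 0, "dy": 0, "dz": 0, "wx": 0, "wy": 0, "wz": 0},
  ],
)

```text
time_s: 17.82
tcp_pos: [0.6179, 0.0294, 0.2026]
orientation: [-3.141, -0.0, 1.571]
force: [-1.0, -1.0, -0.6]
width: 0.0876
grip_force: 0.0
```

Emit:
jog_arm(
  rows=[
    {"hand": 1, "dx": -0.032, "dy": -0.1023, "dz": 0, "wx": 0, "wy": 0, "wz": 0},
    {"hand": 1, "dx": 0, "dy": -0.1023, "dz": 0, "wx": 0, "wy": 0, "wz": 0},
    {"hand": 1, "dx": 0, "dy": -0.1023, "dz": 0, "wx": 0, "wy": 0, "wz": 0},
    {"hand": 1, "dx": 0, "dy": -0.1023, "dz": 0, "wx": 0, "wy": 0, "wz": 0},
    {"hand": 1, "dx": 0, "dy": 0, "dz": 0, "wx": 0, "wy": 0, "wz": 0},
    {"hand": 1, "dx": 0, "dy": 0, "dz": 0, "wx": 0, "wy": 0, "wz": 0},
  ],
)

```text
time_s: 18.58
tcp_pos: [0.4547, 0.0165, 0.2021]
orientation: [-3.141, -0.0, 1.571]
force: [-0.5, 1.1, 1.1]
width: 0.0879
grip_force: 0.0
```

Emit:
jog_arm(
  rows=[
    {"hand": 1, "dx": 0, "dy": 0, "dz": 0.085, "wx": 0, "wy": 0, "wz": 0},
    {"hand": 1, "dx": 0, "dy": 0, "dz": 0.086, "wx": 0, "wy": 0, "wz": 0},
    {"hand": 1, "dx": 0, "dy": 0, "dz": 0.086, "wx": 0, "wy": 0, "wz": 0},
    {"hand": 1, "dx": 0, "dy": 0, "dz": 0, "wx": 0, "wy": 0, "wz": 0},
    {"hand": 0.5, "dx": 0, "dy": 0, "dz": 0, "wx": 0, "wy": 0, "wz": 0},
    {"hand": 0.5, "dx": 0, "dy": 0, "dz": 0, "wx": 0, "wy": 0, "wz": 0},
    {"hand": 0.5, "dx": 0, "dy": 0, "dz": 0, "wx": 0, "wy": 0, "wz": 0},
    {"hand": 0.5, "dx": 0, "dy": 0, "dz": 0, "wx": 0, "wy": 0, "wz": 0},
  ],
)

```text
time_s: 19.58
tcp_pos: [0.4549, 0.0165, 0.1008]
orientation: [3.14, 0.0, 1.571]
force: [0.3, 0.5, 4.8]
width: 0.0533
grip_force: 12.0
```

Emit:
jog_arm(
  rows=[
    {"hand": 0.5, "dx": 0, "dy": 0, "dz": -0.1, "wx": 0, "wy": 0, "wz": 0},
    {"hand": 0.5, "dx": 0, "dy": 0, "dz": -0.1, "wx": 0, "wy": 0, "wz": 0},
    {"hand": 0.5, "dx": 0, "dy": 0, "dz": -0.1, "wx": 0, "wy": 0, "wz": 0},
    {"hand": 0.5, "dx": -0.0894, "dy": 0.0852, "dz": 0, "wx": 0, "wy": 0, "wz": 0},
    {"hand": 0.5, "dx": -0.0894, "dy": 0.0852, "dz": 0, "wx": 0, "wy": 0, "wz": 0},
    {"hand": 0.5, "dx": -0.0894, "dy": 0.0852, "dz": 0, "wx": 0, "wy": 0, "wz": 0},
    {"hand": 0.5, "dx": -0.0894, "dy": 0.0852, "dz": 0, "wx": 0, "wy": 0, "wz": 0},
    {"hand": 0.5, "dx": -0.0894, "dy": 0.0852, "dz": 0, "wx": 0, "wy": 0, "wz": 0},
    {"hand": 0.5, "dx": 0, "dy": 0, "dz": 0, "wx": 0, "wy": 0, "wz": 0},
    {"hand": 0.5, "dx": 0, "dy": 0, "dz": 0, "wx": 0, "wy": 0, "wz": 0},
  ],
)

```text
time_s: 20.82
tcp_pos: [0.624, -0.1618, 0.2195]
orientation: [-3.14, -0.001, 1.571]
force: [-0.3, 0.3, -0.9]
width: 0.0532
grip_force: 12.0
```

Emit:
jog_arm(
  rows=[
    {"hand": 0.5, "dx": 0, "dy": 0, "dz": 0.09, "wx": 0, "wy": 0, "wz": 0},
    {"hand": 0.5, "dx": 0, "dy": 0, "dz": 0.09, "wx": 0, "wy": 0, "wz": 0},
    {"hand": 0.5, "dx": 0, "dy": 0, "dz": 0.09, "wx": 0, "wy": 0, "wz": 0},
    {"hand": 0.5, "dx": 0, "dy": 0, "dz": 0.05, "wx": 0, "wy": 0, "wz": 0},
    {"hand": 0.5, "dx": 0, "dy": 0, "dz": 0.012, "wx": 0, "wy": 0, "wz": 0},
    {"hand": 0.5, "dx": 0, "dy": 0, "dz": 0, "wx": 0, "wy": 0, "wz": 0},
    {"hand": 0.5, "dx": 0, "dy": 0, "dz": 0, "wx": 0, "wy": 0, "wz": 0},
  ],
)

```text
time_s: 21.7
tcp_pos: [0.6257, -0.1622, 0.0886]
orientation: [3.14, 0.001, 1.571]
force: [0.4, -0.6, -0.8]
width: 0.053
grip_force: 12.0
```

Lower, release, rise, and back off toward the robot to clear the view.

Emit:
jog_arm(
  rows=[
    {"hand": 0.5, "dx": 0, "dy": 0, "dz": 0.008, "wx": 0, "wy": 0, "wz": 0},
    {"hand": 0.5, "dx": 0, "dy": 0, "dz": 0.003, "wx": 0, "wy": 0, "wz": 0},
    {"hand": 0.5, "dx": 0, "dy": 0, "dz": 0, "wx": 0, "wy": 0, "wz": 0},
    {"hand": 0.5, "dx": 0, "dy": 0, "dz": 0, "wx": 0, "wy": 0, "wz": 0},
  ],
)

```text
time_s: 22.2
tcp_pos: [0.6253, -0.1623, 0.0838]
orientation: [3.141, 0.0, 1.571]
force: [-0.8, 1.0, 5.8]
width: 0.0531
grip_force: 12.0
```

Emit:
jog_arm(
  rows=[
    {"hand": 1, "dx": 0, "dy": 0, "dz": 0, "wx": 0, "wy": 0, "wz": 0},
    {"hand": 1, "dx": 0, "dy": 0, "dz": 0, "wx": 0, "wy": 0, "wz": 0},
    {"hand": 1, "dx": 0, "dy": 0, "dz": 0, "wx": 0, "wy": 0, "wz": 0},
    {"hand": 1, "dx": 0, "dy": 0, "dz": -0.05, "wx": 0, "wy": 0, "wz": 0},
    {"hand": 1, "dx": 0, "dy": 0, "dz": -0.1, "wx": 0, "wy": 0, "wz": 0},
    {"hand": 1, "dx": 0, "dy": 0, "dz": -0.15, "wx": 0, "wy": 0, "wz": 0},
    {"hand": 1, "dx": 0, "dy": -0.12, "dz": 0, "wx": 0, "wy": 0, "wz": 0},
    {"hand": 1, "dx": 0, "dy": -0.12, "dz": 0, "wx": 0, "wy": 0, "wz": 0},
    {"hand": 1, "dx": 0, "dy": -0.12, "dz": 0, "wx": 0, "wy": 0, "wz": 0},
    {"hand": 1, "dx": 0, "dy": -0.12, "dz": 0, "wx": 0, "wy": 0, "wz": 0},
  ],
)

```text
time_s: 23.45
tcp_pos: [0.4315, -0.1622, 0.2029]
orientation: [3.141, 0.0, 1.571]
force: [-0.6, -1.2, 0.3]
width: 0.0875
grip_force: 0.0
```

Emit:
jog_arm(
  rows=[
    {"hand": 1, "dx": 0, "dy": 0, "dz": 0, "wx": 0, "wy": 0, "wz": 0},
    {"hand": 1, "dx": 0, "dy": 0, "dz": 0, "wx": 0, "wy": 0, "wz": 0},
    {"hand": 1, "dx": 0, "dy": 0, "dz": 0, "wx": 0, "wy": 0, "wz": 0},
  ],
)

```text
time_s: 23.82
tcp_pos: [0.4346, -0.1628, 0.2031]
orientation: [3.14, 0.0, 1.571]
force: [0.2, -0.9, 0.1]
width: 0.0878
grip_force: 0.0
```

```bash
python3 - <<'E'
from h import *
pads=dict(blue=(.6155,.125),red=(.6187,.0294),green=(.622,-.0665),yellow=(.6253,-.1624))
for c in("top","scene"):
    im=snapshot(c); cv2.imwrite(f"pics/{c}2.png",im[:,:,::-1])
    for n in pads:
        a,b=HUE[n]
        print(c,n,blobs(im,c,hue(n),cups(.018),[pads[n]]))
E
```

```text
top blue [((0.6155, 0.125), (array([0.61384402, 0.12626922]), np.float64(0.8257736134988034)))]
top red [((0.6187, 0.0294), (array([0.61748136, 0.02965988]), np.float64(0.8891636989282061)))]
top green [((0.622, -0.0665), (array([ 0.62657426, -0.06616041]), np.float64(0.6710880677744935)))]
top yellow [((0.6253, -0.1624), (array([ 0.62428824, -0.16252123]), np.float64(0.9182939626305403)))]
scene blue [((0.6155, 0.125), (array([0.61578208, 0.13489732]), np.float64(0.6419867882876013)))]
scene red [((0.6187, 0.0294), (array([0.61912643, 0.03666115]), np.float64(0.7346420397858657)))]
scene green [((0.622, -0.0665), (array([ 0.62391498, -0.05907034]), np.float64(0.6556900856226444)))]
scene yellow [((0.6253, -0.1624), (array([ 0.62578554, -0.16132855]), np.float64(0.9054830068117065)))]
```

View pics/scene2.png

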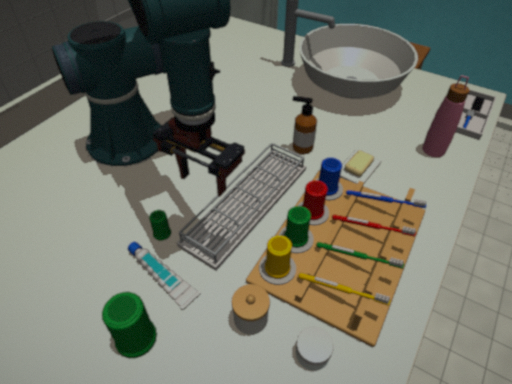

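The picture shows all four tumblers upright on their own pads: blue (330,176), red (315,200), green (298,228), yellow (278,258). In the scene view the nearer cups partly hide the others, which explains the y offsets in the scene fit. The soap dispenser and cotton jar look unmoved, and the arm is clear.

```bash
python3 -c "
from rig import env;print(env.sign_off())"
```

```text
the job is handed in; nothing more can be done
None
```

All four tumblers are on the pads of their own colour's toothbrush, upright and centred to within about 2 mm by the top camera for blue, red and yellow, and by the check just after placing for green; the job is handed in, but no verdict came back.

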